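Make up the installation kit and the service kit for an outgoing coder

ROBOT

A 6-joint arm with a two-finger parallel gripper is mounted at the origin on the work surface. World frame = base frame: x ahead of the robot, y to its left, z up, the work surface at z = 0. Lengths are in m, angles in rad, forces in N, time in s.
With the tool pointing down it reaches from about 0.25 to 0.775 m from the base axis. Payload 4 kg.
Tool frame: the origin (TCP) lies midway between the tips of the shut fingers; the grasp point (between the pads) lies 19 mm behind it (env.grip_point_offset is the distance from the TCP to the grasp point, in m); z points along the fingers, y is the direction in which the jaws open and shut (so a half turn about z gives the same grasp; the last joint's range is limited). The gripper opens to 85 mm and grips with 20 to 120 N. Pads are 22 mm wide; open, the fingers measure 114 mm over their backs; the gripper's body (76 mm by 85 mm) begins 54 mm behind the grasp point. The pads swing forward as they close: fully open they stand 13 mm farther back than shut.
Start: joints at [-1.358, 0.087, 1.371, -0, 1.684, -0.103], TCP at [0.171, -0.523, 0.231] pointing down, gripper open.
Joint ranges: [-3.1, 3.1], [-0.76, 2.03], [0.27, 2.55], [-1.08, 4.22], [0.17, 2.65], [-2.57, 2.57]. Speed limits (rad/s): [2.79, 2.79, 3.14, 3.14, 3.14, 3.14].

INTERFACE

Orientations are given as a unit quaternion [w, x, y, z].
In Python, from workcell import env, vision, order, spotter gives the robot as it stands. The module is installed in compiled form; this text tells all that it offers.
- The arm moves only by the tool play_rows, never from a script. Its argument "commands" is a list of rows, each a list of 7 numbers: the shift along the tool's x, y, z in cm, then the turn, a rotation vector about the tool's x, y, z in rad, then the finger opening in cm, from 0 to 8.54. A call has 1 to 10 rows; each row shifts and turns the commanded pose from where the row before left it, along the tool's axes as they then stand; what a row does not reach is not made up. A row lasts 1/8 s, in which the tool goes at most 62.5 mm and 10.7 degrees, less where a joint would pass 70% of its speed; a pose out of reach is approached as far as the arm can. A call with a gripper value outside its range is refused whole. The fingers move at their own pace and stop on an object; the grip force is fixed at half the most. Time passes only in rows, so rows that do not move let the fingers close. It gives the time, the measured TCP pose, the force and the opening at its end, in the units of the state.
- env.sense(): the state, without advancing time (a new reading comes with each control period).
- vision.snapshot(name): name is "scene" or "top"; returns a dict with "pixels" (384x512x3 uint8, blue, green, red), "depth" (384x512 float32, m along the optical axis (not along the pixel's ray), 0 where there is no reading), "intrinsics" (3x3 intrinsics, pixels), "extrinsics" (4x4, takes a point from camera to world coordinates). Camera axes: x right, y down, z forward; pixel columns grow to the right and rows downward; lengths in m; the calibration is good to about 2 mm. A picture is of the moment at which its call begins.
- order.sign_off(): hands the job in, once; it reports no verdict.
Trained networks look in a picture, given as the dict that the camera call returned (one of the last four; its "shot" number tells which), for a name from the list of things; names that differ only in an ending like _2 or _b are one class to them, and where a whole thing is asked for, a point or a joint stands for the part that bears it (a point fixed in the world has none). Each returns a list of dicts, best first, with "score" (0 to 1); they miss things now and then, are a little off and sometimes report something else, mostly with a low value. They report only what shows in the picture. A call takes as long as a camera call.
- spotter.cut_out(query, picture): "region" (384x512 bool, what is visible of it) and "bbox" ([left, top, width, height] in pixels, round what is visible of it).
- spotter.tip_of(query, picture): "at" ([column, row] in pixels: a listed point, or the origin of a listed thing).
The state is a dict: "t": time; "q": joint angles; "qd": joint speeds; "effort": joint torques, N m; "tcp_pos": TCP position; "tool_rot": TCP orientation; "ft_force": force on the tool from outside, world axes, zero at the start; "moment": the same for the moment, N m; "opening": finger opening in m.
Only numpy, scipy, OpenCV 4.12 (cv2) and the standard library are available. Lean on these libraries where they do the work, as an engineer would, in place of code of your own. Each camera call takes 0.05 s, during which the arm holds its last target. There are 200 camera calls.

TASK

Make up the two kits that go out with the machine. Installation kit, in the long tray: lay both L-shaped clamp feet flat on the floor of the large compartment, nested into each other so that they fill it, and stand the tall guide roller upright in the small compartment. Service kit, in the short tray: stand the short guide roller and the elbow fitting upright on the tray floor, one in each compartment, either way round; the straight fitting stays standing where it is in the stock.

Things in the scene. Friction and masses are not known exactly. Their poses are not given: they have to be found in the camera images.
- foot_a_mid (a point): loose L-shaped foot, one of two alike: flat aluminium plate 6 mm thick carrying an upright black clamp block 24 x 24 mm, 40 tall, to lift it by (top 46 mm above underside). This point: centre of the block, 26 mm above the underside, z up. Mm from it along its own axes: long arm x -40 to +56, y -16 to +16; short toe x -40 to -8, y +16 to +48. Any yaw. About 0.12 kg.
- foot_b_mid (a point): loose L-shaped foot, one of two alike: flat aluminium plate 6 mm thick carrying an upright black clamp block 24 x 24 mm, 40 tall, to lift it by (top 46 mm above underside). This point: centre of the block, 26 mm above the underside, z up. Mm from it along its own axes: long arm x -40 to +56, y -16 to +16; short toe x -40 to -8, y +16 to +48. Any yaw. About 0.12 kg.
- tall_roller_mid (a point): loose tall guide roller standing upright: aluminium roller 36 mm diameter on a round steel flange 50 mm diameter, 6 mm thick; 80 mm tall overall. This point is on its axis half-way up, 40 mm above the underside; z is its axis, up. About 0.25 kg.
- short_roller_mid (a point): loose short guide roller standing upright: aluminium roller 24 mm diameter on a round steel flange 36 mm diameter, 5 mm thick; 44 mm tall overall (top 3 mm only a 12 mm stud). This point is on its axis half-way up, 22 mm above the underside; z is its axis, up. About 0.08 kg.
- elbow_mid (a point): loose black elbow air fitting standing on its steel hexagon nut (30 mm across flats), 50 mm tall. Its upright 24 mm round body turns at the top into a level 24 mm round leg, centre line 38 mm above the underside, along its own +x to 46 mm from the upright axis. This point: on the upright axis, 25 mm above the underside, z up. Pinch it across the leg (along y) near that axis. About 0.08 kg.
- straight_mid (a point): loose straight air fitting standing on a like steel hexagon nut (30 mm across flats): a plain upright 24 mm black cylinder without a side leg, 50 mm tall. This point is on its axis 25 mm above the underside, z up. It is left in the stock.
- install_tray: long grey tray, fixed: 229 (x) x 92 (y) mm outside, walls and divider 3 mm thick, 15 high, floor 3 mm. Origin: centre of underside, z up. Inside, mm: large compartment x -111.5 to 38.5, small one x 41.5 to 111.5, both y -43 to 43. The feet fit flat in the large one only with long arms along x, side by side, one turned half round from the other, each toe past the end of the other's long arm.
- service_tray: short grey tray, fixed to the bench: 149 (x) x 92 (y) mm outside, walls and divider 3 mm thick and 15 high, floor 3 mm. Origin: centre of underside, z up. Two equal compartments 70 x 86 mm inside, centred at x -36.5 and x +36.5 mm, y -43 to +43 mm.

How it is judged:
At the end, for the whole second after the job is handed in: Feet flat in the long tray's large compartment, tall roller in its small one; short roller and elbow one in each compartment of the short tray; all on the floor (3 mm), upright (0.12 rad; feet flat to 0.04), at rest (0.02 m/s); straight fitting upright, moved under 30 mm (x of foot_a_mid in the frame of install_tray between -0.1115 and 0.0385 m and y of foot_a_mid in the frame of install_tray between -0.043 and 0.043 m and z of foot_a_mid in the frame of install_tray between 0.026 and 0.032 m and angle between each of foot_a_mid, foot_b_mid's own z axis and vertical below 0.04 rad and linear speed of each of foot_a, foot_b, tall_roller, short_roller, elbow below 0.02 m/s and x of foot_b_mid in the frame of install_tray between -0.1115 and 0.0385 m and y of foot_b_mid in the frame of install_tray between -0.043 and 0.043 m and z of foot_b_mid in the frame of install_tray between 0.026 and 0.032 m and x of tall_roller_mid in the frame of install_tray between 0.0415 and 0.1115 m and y of tall_roller_mid in the frame of install_tray between -0.043 and 0.043 m and z of tall_roller_mid in the frame of install_tray between 0.04 and 0.046 m and angle between each of tall_roller_mid, short_roller_mid, elbow_mid, straight_mid's own z axis and vertical below 0.12 rad and x of short_roller_mid in the frame of service_tray between -0.0715 and 0.0715 m and y of short_roller_mid in the frame of service_tray between -0.043 and 0.043 m and z of short_roller_mid in the frame of service_tray between 0.022 and 0.028 m and x of elbow_mid in the frame of service_tray between -0.0715 and 0.0715 m and y of elbow_mid in the frame of service_tray between -0.043 and 0.043 m and z of elbow_mid in the frame of service_tray between 0.025 and 0.031 m and ((x of short_roller_mid in the frame of service_tray below 0 m and x of elbow_mid in the frame of service_tray above 0 m) or (x of short_roller_mid in the frame of service_tray above 0 m and x of elbow_mid in the frame of service_tray below 0 m)) and distance of straight_mid from where it was at the start of the episode below 0.03 m); the robot touches nothing.
It also fails if it takes over 102 s, if anything falls off the work surface, if the arm or the gripper's body presses on something with over 40 N, if the wrist force passes 120 N, or if a joint passes its speed limit or range.

## Working session

There is one attempt and no reset: what is moved stays moved. The work goes in short steps, Python scripts to look and compute and a tool call to move; the robot and the scene stay as the last step left them, time stands still between calls to the robot, and variables do not carry over. Pictures are saved under pics/ and viewed, about 12 in all and at most 16, crops included, and the job is handed in when it is done.

Besides the shell and the picture viewer there is one more tool, called after "Call:" in YAML: its name, and indented under it one key for each argument. play_rows: Moves the arm, as the interface text tells. Its arguments: {"type":"object","properties":{"commands":{"type":"array","items":{"type":"array","items":{"type":"number"}}}},"required":["commands"]}

```bash
mkdir -p pics
cat > h.py <<'E'
import numpy as np, cv2
from workcell import env, vision, order, spotter
def world(s):
    d=s["depth"];K=np.array(s["intrinsics"]);T=np.array(s["extrinsics"])
    v,u=np.mgrid[0:d.shape[0],0:d.shape[1]]
    P=np.stack([(u-K[0,2])*d/K[0,0],(v-K[1,2])*d/K[1,1],d],-1)
    W=P@T[:3,:3].T+T[:3,3]; W[d==0]=np.nan
    return W
E
python3 - <<'E'
from h import *
for n in("top","scene"):
    s=vision.snapshot(n);cv2.imwrite(f"pics/{n}0.png",cv2.resize(np.array(s["pixels"]),None,fx=1.5,fy=1.5))
    print(n,np.round(s["extrinsics"],3).tolist(),np.round(s["intrinsics"],1).tolist())
    W=world(s)
    for q in["foot_a_mid","tall_roller_mid","short_roller_mid","elbow_mid","straight_mid","install_tray","service_tray"]:
        for r in spotter.cut_out(q,s)[:3]:
            m=r["region"];print(q,"%.2f"%r["score"],r["bbox"],np.round(np.nanmedian(W[m],0),3),"zmax %.3f"%np.nanpercentile(W[m][:,2],98))
print(env.sense())
E
```

```text
top [[0.007, -0.992, 0.129, 0.437], [-1.0, -0.007, -0.001, 0.012], [0.002, -0.129, -0.992, 0.874], [0.0, 0.0, 0.0, 1.0]] [[352.5, 0.0, 255.5], [0.0, 352.5, 192.7], [0.0, 0.0, 1.0]]
foot_a_mid 0.74 [289.5, 211.3, 41.6, 32.9] [ 0.461 -0.127  0.005] zmax 0.046
tall_roller_mid 0.71 [195.8, 217.0, 18.9, 18.5] [0.468 0.125 0.074] zmax 0.080
short_roller_mid 0.74 [254.4, 167.8, 11.9, 11.4] [0.595 0.004 0.037] zmax 0.045
elbow_mid 0.86 [183.4, 163.2, 28.4, 10.3] [0.603 0.148 0.046] zmax 0.051
straight_mid 0.62 [254.0, 223.4, 12.3, 14.2] [0.457 0.003 0.048] zmax 0.052
install_tray 0.63 [360.8, 164.1, 57.0, 95.3] [ 0.506 -0.316  0.003] zmax 0.015
service_tray 0.68 [108.3, 168.5, 41.0, 66.1] [0.531 0.326 0.003] zmax 0.016
scene [[0.833, 0.384, -0.4, 0.911], [0.554, -0.553, 0.623, -0.594], [0.018, -0.74, -0.673, 0.675], [0.0, 0.0, 0.0, 1.0]] [[468.7, 0.0, 261.9], [0.0, 468.7, 196.2], [0.0, 0.0, 1.0]]
foot_a_mid 0.93 [183.0, 212.7, 32.7, 45.2] [ 0.471 -0.145  0.005] zmax 0.046
tall_roller_mid 0.72 [261.1, 130.1, 19.7, 42.2] [0.476 0.116 0.038] zmax 0.077
short_roller_mid 0.69 [281.7, 205.0, 20.0,
[... 536 characters left out ...]
, 66.8, 39.8] [0.533 0.326 0.002] zmax 0.015
{'t': 0.8, 'q': array([-1.35807966e+00,  8.71795015e-02,  1.37067693e+00, -1.70976953e-06,
        1.68359761e+00, -1.03113544e-01]), 'qd': array([ 0.00210307,  0.00206725,  0.00060218, -0.00121356,  0.00104234,
       -0.0013303 ]), 'effort': array([-3.65185415e-04, -3.51676977e+01, -3.13441479e+01, -9.15341957e-05,
        1.75066198e-04,  4.53071905e-06]), 'tcp_pos': array([ 0.17082617, -0.52282351,  0.23136381]), 'tool_rot': array([6.92487446e-05, 9.87557312e-01, 1.57259501e-01, 2.94802075e-06]), 'ft_force': array([-0.73205488,  0.32387317,  0.38418079]), 'moment': array([ 0.0262914 , -0.00098525, -0.00849782]), 'opening': 0.08548177223115495}
```

View pics/top0.png

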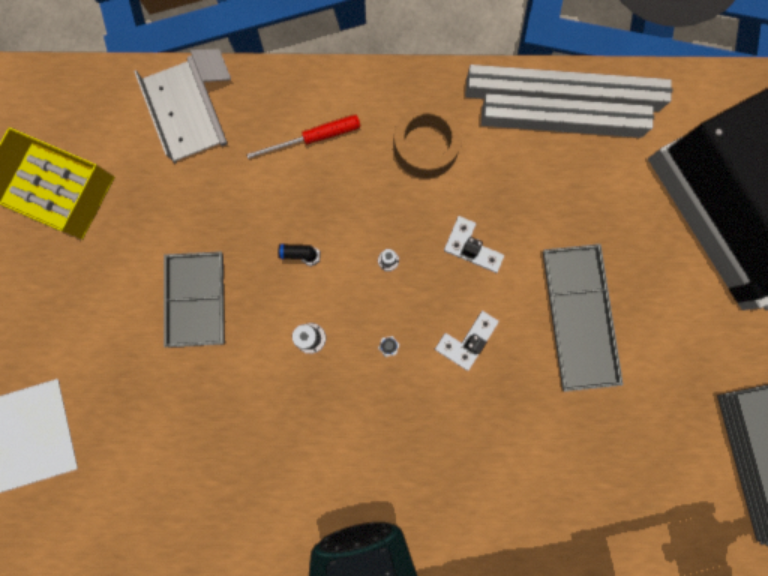

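View pics/scene0.png

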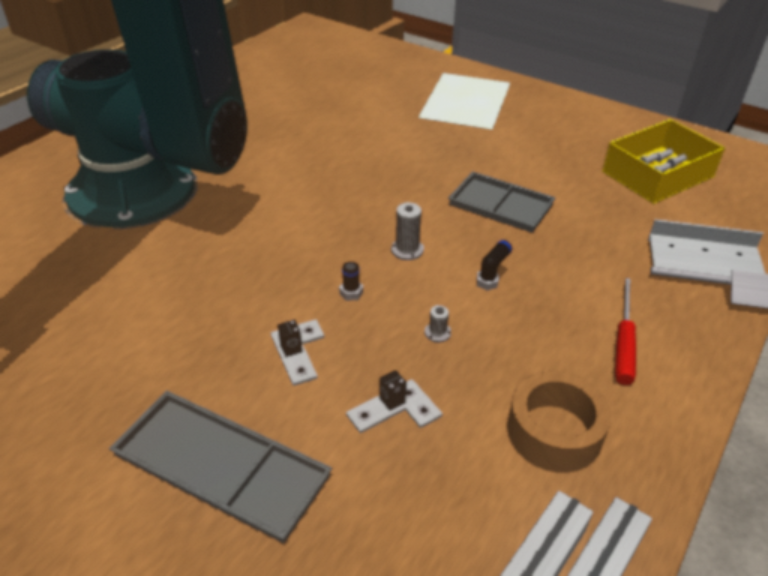

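The top view (x1.5) shows the feet at about (475,245) and (470,340), the short roller at (388,260), the straight fitting at (388,345), the elbow at (300,252) with its leg to the left, and the tall roller at (308,338). The long tray is on the right with its small compartment at the top, and the short tray is on the left. The scene view agrees.

```bash
cat > fit.py <<'E'
from h import *
from scipy.optimize import minimize
from scipy.spatial import cKDTree
L=np.array([[-40,-16],[56,-16],[56,16],[-8,16],[-8,48],[-40,48]],np.float32)
g=np.stack(np.meshgrid(np.arange(-38,56,4),np.arange(-14,48,4)),-1).reshape(-1,2).astype(float)
ins=np.array([cv2.pointPolygonTest(L,(float(a),float(b)),False)>0 for a,b in g])
blk=(abs(g[:,0])<14)&(abs(g[:,1])<14); G=g[ins&~blk]
def cloud(names=("top","scene")):
    P=[];C=[]
    for n in names:
        s=vision.snapshot(n);W=world(s).reshape(-1,3);c=np.array(s["pixels"])
        h=cv2.cvtColor(c,cv2.COLOR_BGR2HSV).reshape(-1,3);k=~np.isnan(W[:,0])
        P.append(W[k]);C.append(h[k])
    return np.vstack(P),np.vstack(C)
def fitfoot(P,C,c0,z0=0.,r=.09):
    k=np.hypot(*(P[:,:2]-c0).T)<r;P=P[k];C=C[k]
    pl=P[(P[:,2]<z0+.012)&(P[:,2]>z0-.002)&(C[:,1]<60)&(C[:,2]>130)][:,:2]*1000
    top=P[(P[:,2]>z0+.038)&(P[:,2]<z0+.052)][:,:2]*1000
    pl=pl[np.hypot(*(pl-top.mean(0)).T)<70]
    t=cKDTree(pl)
    def cost(p):
        a=p[2];R=np.array([[np.cos(a),-np.sin(a)],[np.sin(a),np.cos(a)]])
        q=(pl-p[:2])@R; d=np.array([max(0,-cv2.pointPolygonTest(L,(float(x),float(y)),True)) for x,y in q])
        b=np.maximum(abs((top-p[:2])@R)-12,0)
        return np.minimum(d,15).mean()+np.minimum(t.query(G@R.T+p[:2])[0],15).mean()+.5*b.mean()
    best=min((minimize(cost,[*top.mean(0),a],method="Nelder-Mead",options=dict(initial_simplex=np.array([[*top.mean(0),a],[*(top.mean(0)+[4,0]),a],[*(top.mean(0)+[0,4]),a],[*top.mean(0),a+.2]]))) for a in np.arange(0,6.28,.52)),key=lambda r:r.fun)
    return best.x,best.fun,len(pl),len(top)
E
python3 - <<'E'
from fit import *
P,C=cloud()
k=(P[:,0]>.4)&(P[:,0]<.7)&(P[:,1]<-.05)&(P[:,1]>-.22)&(P[:,2]>.038)&(P[:,2]<.055)
T=P[k][:,:2]; print(len(T))
for sel in(T[:,0]>.53,T[:,0]<.53): print("foot",fitfoot(P,C,T[sel].mean(0)))
for n,c,z in(("tall",(.468,.125),.07),("short",(.595,.004),.034),("straight",(.457,.003),.045),("elbow",(.603,.148),.03)):
    m=(np.hypot(*(P[:,:2]-c).T)<.06)&(P[:,2]>z);Q=P[m][:,:2].astype(np.float32)*1000
    print(n,m.sum(),Q.mean(0),cv2.minEnclosingCircle(Q),cv2.minAreaRect(Q))
    m=(np.hypot(*(P[:,:2]-c).T)<.06)&(P[:,2]>.003)&(P[:,2]<.02);Q=P[m][:,:2].astype(np.float32)*1000;print("  base",cv2.minEnclosingCircle(Q))
for n,c in(("inst",(.506,-.316)),("serv",(.531,.326))):
    m=(np.hypot(*(P[:,:2]-c).T)<.15)&(P[:,2]>.010)&(P[:,2]<.019)&(C[:,1]<90);Q=P[m][:,:2].astype(np.float32)*1000
    print(n,m.sum(),cv2.minAreaRect(Q))
E
```

```text
531
foot (array([ 617.13363226, -133.76644647,    4.31576143]), np.float64(0.9969110488860786), 1263, 278)
foot (array([ 460.63807844, -135.62118654,    5.72450094]), np.float64(0.9789315440864984), 1027, 253)
tall 354 [469.98624 128.51077] ((469.6938171386719, 129.42042541503906), 20.414669036865234) ((470.09326171875, 128.93637084960938), (38.63777542114258, 36.160675048828125), 88.29110717773438)
  base ((471.9698486328125, 125.12169647216797), 53.3511848449707)
short 178 [600.5343      1.2622038] ((600.2645874023438, 2.045299530029297), 14.261590957641602) ((600.0842895507812, 2.426668167114258), (22.84808921813965, 27.39614486694336), 10.576532363891602)
  base ((582.0722045898438, 10.689584732055664), 43.97118377685547)
straight 163 [4.57413147e+02 1.18384965e-01] ((458.27081298828125, 0.6136168837547302), 14.433126449584961) ((456.8035888671875, 0.5551433563232422), (23.464336395263672, 28.13824462890625), 4.35336446762085)
  base ((450.37994384765625, -1.3467159271240234), 50.54777145385742)
elbow 501 [607.1475  147.62926] ((607.3470458984375, 149.395751953125), 31.732013702392578) ((606.649658203125, 148.9808807373047), (62.53066635131836, 24.714584350585938), 89.07342529296875)
  base ((606.93798828125, 150.1701202392578), 48.52157974243164)
inst 1969 ((507.5299072265625, -314.3294677734375), (235.07798767089844, 100.75079345703125), 6.239307880401611)
serv 838 ((531.6867065429688, 320.3049621582031), (153.44839477539062, 103.7091293334961), 3.3749983310699463)
```

```bash
cat > plan.py <<'E'
# usage: plan.py x y z(mm) psi(deg) ... chain of waypoints; prints tool-axis deltas: turn first, then shift
import sys
from h import *
s=env.sense();p=np.array(s["tcp_pos"])*1000;w,x,y,z=s["tool_rot"]
psi=np.arctan2(2*(x*y+w*z),1-2*(y*y+z*z)); tilt=np.arccos(min(1,-(1-2*(x*x+y*y))))
print("now",np.round(p,1),"psi %.1f tilt %.3f"%(np.degrees(psi),tilt),"open %.4f"%s["opening"],"F",np.round(s["ft_force"],1),"t",s["t"])
a=[float(v) for v in sys.argv[1:]]
for i in range(0,len(a),4):
    t=np.array(a[i:i+3]);n=np.radians(a[i+3]);d=t-p
    print("turn z %.3f then shift cm"%(psi-n),np.round([(d[0]*np.cos(n)+d[1]*np.sin(n))/10,(d[0]*np.sin(n)-d[1]*np.cos(n))/10,-d[2]/10],2)); p,psi=t,n
E
python3 - <<'E'
from h import *
for n in("top","scene"):
    s=vision.snapshot(n);K=np.array(s["intrinsics"]);T=np.array(s["extrinsics"])
    for q in("install_tray","service_tray"):
        m=spotter.cut_out(q,s)[0]["region"];v,u=np.nonzero(m)
        r=np.stack([(u-K[0,2])/K[0,0],(v-K[1,2])/K[1,1],np.ones(len(u))],-1)@T[:3,:3].T
        k=(.013-T[2,3])/r[:,2];Q=(T[:2,3]+r[:,:2]*k[:,None])*1000
        print(n,q,cv2.minAreaRect(Q.astype(np.float32)),Q.mean(0))
E
python3 plan.py 617 -134 120 67.3 617 -134 14 67.3
```

```text
top install_tray ((507.6039733886719, -312.2729797363281), (232.687255859375, 98.61643981933594), 6.301715850830078) [ 505.96325556 -312.65000641]
now [ 170.8 -522.8  231.3] psi 18.1 tilt 0.000 open 0.0854 F [ 0.  -0.5  0.4] t 1.05
turn z -0.859 then shift cm [53.09 26.16 11.13]
turn z 0.000 then shift cm [ 0.   0.  10.6]Traceback (most recent call last):
  File "<stdin>", line 5, in <module>
IndexError: list index out of range
```

Call:
play_rows:
  commands:
    - [0, 0, 1.5, 0, 0, -0.172, 6]
    - [0, 0, 2, 0, 0, -0.172, 6]
    - [0, 0, 2, 0, 0, -0.172, 6]
    - [0, 0, 2, 0, 0, -0.172, 6]
    - [0, 0, 2, 0, 0, -0.171, 6]
    - [4.5, 2.2, 0, 0, 0, 0, 6]
    - [4.5, 2.2, 0, 0, 0, 0, 6]
    - [4.5, 2.2, 0, 0, 0, 0, 6]
    - [4.5, 2.2, 0, 0, 0, 0, 6]
    - [4.5, 2.2, 0, 0, 0, 0, 6]

```text
t: 2.3
tcp_pos: [0.3602, -0.3566, 0.1366]
tool_rot: [0.0, 0.832, 0.554, 0.0]
ft_force: [0.1, -0.7, 0.4]
opening: 0.0599
```

Call:
play_rows:
  commands:
    - [4.5, 2.2, 0, 0, 0, 0, 6]
    - [4.5, 2.2, 0, 0, 0, 0, 6]
    - [4.5, 2.2, 0, 0, 0, 0, 6]
    - [4.5, 2.2, 0, 0, 0, 0, 6]
    - [4.5, 2.2, 0, 0, 0, 0, 6]
    - [4.5, 2.2, 0, 0, 0, 0, 6]
    - [2.5, 1.1, 0, 0, 0, 0, 6]
    - [0, 0, 0, 0, 0, 0, 6]

```text
t: 3.3
tcp_pos: [0.6058, -0.139, 0.1359]
tool_rot: [-0.0, 0.832, 0.556, -0.0]
ft_force: [-0.9, -0.4, 0.1]
opening: 0.0602
```

```bash
python3 plan.py 617 -134 16 67.3
```

```text
now [ 605.8 -139.   135.9] psi 67.5 tilt 0.000 open 0.0602 F [-0.9 -0.4  0.1] t 3.3
turn z 0.003 then shift cm [ 0.89  0.84 11.99]
```

Call:
play_rows:
  commands:
    - [0.89, 0.84, 4, 0, 0, 0, 6]
    - [0, 0, 4, 0, 0, 0, 6]
    - [0, 0, 3, 0, 0, 0, 6]
    - [0, 0, 1, 0, 0, 0, 6]
    - [0, 0, 0, 0, 0, 0, 0.5]
    - [0, 0, 0, 0, 0, 0, 0.5]
    - [0, 0, 0, 0, 0, 0, 0.5]
    - [0, 0, 0, 0, 0, 0, 0.5]

```text
t: 4.3
tcp_pos: [0.6174, -0.1363, 0.0187]
tool_rot: [0.002, 0.832, 0.554, 0.001]
ft_force: [-0.2, -0.9, 6.3]
opening: 0.023
```

```bash
python3 plan.py 617 -134 66 67.3 495.5 -295.5 66 6.3
```

```text
now [ 617.4 -136.3   18.7] psi 67.3 tilt 0.004 open 0.0230 F [-0.2 -0.9  6.3] t 4.3
turn z 0.000 then shift cm [ 0.2  -0.13 -4.73]
turn z 1.065 then shift cm [-13.85  14.72  -0.  ]
```

Call:
play_rows:
  commands:
    - [0, 0, -1, 0, 0, 0, 0.5]
    - [0, 0, -3, 0, 0, 0, 0.5]
    - [0, 0, -3, 0, 0, 0, 0.5]
    - [0, 0, 0, 0, 0, 0, 0.5]

```text
t: 4.8
tcp_pos: [0.6179, -0.1361, 0.0896]
tool_rot: [0.002, 0.832, 0.554, 0.002]
ft_force: [0.4, -0.8, -2.2]
opening: 0.0226
```

```bash
python3 plan.py
python3 - <<'E'
from h import *
a=[]
for n in("top","scene"):
    s=vision.snapshot(n);p=np.array(s["pixels"])
    T=np.array(s["extrinsics"]);K=np.array(s["intrinsics"]);c=T[:3,:3].T@(np.array([.617,-.134,.05])-T[:3,3]);u,v=(K@c/c[2])[:2].astype(int)
    u=np.clip(u,60,452);v=np.clip(v,60,324)
    a.append(cv2.resize(p[v-60:v+60,u-60:u+60],(390,390),interpolation=cv2.INTER_CUBIC))
cv2.imwrite("pics/g1.png",np.hstack(a))
E
```

```text
now [ 617.9 -136.1   89.6] psi 67.3 tilt 0.006 open 0.0226 F [ 0.4 -0.8 -2.2] t 4.8
```

View pics/g1.png

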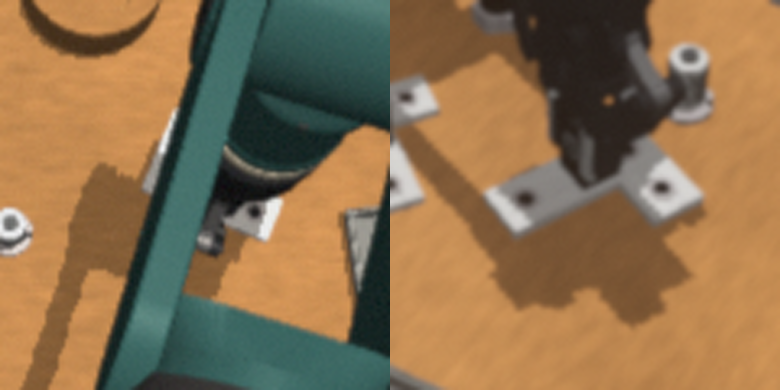

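```bash
python3 plan.py 493.8 -295.7 60 6.25
```

```text
now [ 615.5 -135.4   85.5] psi 67.3 tilt 0.001 open 0.0227 F [ 0.4 -0.7 -1.7] t 4.9
turn z 1.066 then shift cm [-13.84  14.61   2.55]
```

Call:
play_rows:
  commands:
    - [0, 0, 0, 0, 0, 0.178, 0.5]
    - [0, 0, 0, 0, 0, 0.178, 0.5]
    - [0, 0, 0, 0, 0, 0.178, 0.5]
    - [0, 0, 0, 0, 0, 0.178, 0.5]
    - [0, 0, 0, 0, 0, 0.177, 0.5]
    - [0, 0, 0, 0, 0, 0.177, 0.5]
    - [-3.5, 3.65, 0, 0, 0, 0, 0.5]
    - [-3.5, 3.65, 0, 0, 0, 0, 0.5]
    - [-3.5, 3.65, 0, 0, 0, 0, 0.5]
    - [-3.34, 3.66, 0, 0, 0, 0, 0.5]

```text
t: 6.15
tcp_pos: [0.4919, -0.2961, 0.0836]
tool_rot: [-0.001, 0.999, 0.054, -0.002]
ft_force: [0.4, -1.3, -2.0]
opening: 0.0228
```

Call:
play_rows:
  commands:
    - [0, 0, 1.5, 0, 0, 0, 0.5]
    - [0, 0, 1, 0, 0, 0, 0.5]
    - [0, 0, 0, 0, 0, 0, 0.5]

```text
t: 6.52
tcp_pos: [0.4936, -0.2939, 0.0586]
tool_rot: [-0.002, 0.998, 0.055, -0.002]
ft_force: [0.3, -1.0, -1.3]
opening: 0.0232
```

```bash
python3 plan.py 493.8 -295.7 21 6.25;  python3 - <<'E'
from h import *
s=vision.snapshot("scene");p=np.array(s["pixels"])
cv2.imwrite("pics/p1.png",cv2.resize(p[150:374,50:300],None,fx=2.5,fy=2.5,interpolation=cv2.INTER_CUBIC))
E
python3 plan.py
```

```text
now [ 493.6 -293.9   58.6] psi 6.3 tilt 0.005 open 0.0232 F [ 0.3 -1.  -1.3] t 6.525
turn z 0.001 then shift cm [0.   0.18 3.76]
now [ 494.3 -294.3   59.8] psi 6.3 tilt 0.003 open 0.0226 F [ 0.9 -1.5 -1.7] t 6.575
```

View pics/p1.png

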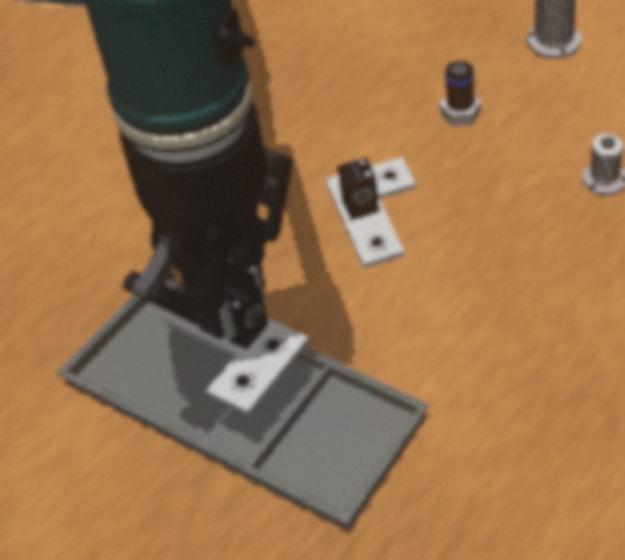

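The foot hangs level over the large compartment, with its toe beside the divider (hole at about (242,380)), as planned. Next I lower it.

Call:
play_rows:
  commands:
    - [0, 0.15, 2, 0, 0, 0, 0.5]
    - [0, 0, 1, 0, 0, 0, 0.5]
    - [0, 0, 0.5, 0, 0, 0, 0.5]
    - [0, 0, 0.3, 0, 0, 0, 0.5]
    - [0, 0, 0, 0, 0, 0, 0.5]

```text
t: 7.2
tcp_pos: [0.4946, -0.2975, 0.0236]
tool_rot: [0.0, 0.999, 0.054, 0.0]
ft_force: [1.0, -0.2, -1.2]
opening: 0.0231
```

Call:
play_rows:
  commands:
    - [0, 0, 0.2, 0, 0, 0, 0.5]
    - [0, 0, 0.2, 0, 0, 0, 0.5]
    - [0, 0, 0, 0, 0, 0, 0.5]

```text
t: 7.58
tcp_pos: [0.495, -0.2978, 0.0217]
tool_rot: [0.001, 0.999, 0.054, 0.001]
ft_force: [-2.5, 2.0, 8.0]
opening: 0.0234
```

Call:
play_rows:
  commands:
    - [0, 0, 0, 0, 0, 0, 5]
    - [0, 0, 0, 0, 0, 0, 5]
    - [0, 0, -1, 0, 0, 0, 5]
    - [0, 0, -4, 0, 0, 0, 5]
    - [0, 0, -4, 0, 0, 0, 5]
    - [0, 0, 0, 0, 0, 0, 5]

```text
t: 8.32
tcp_pos: [0.497, -0.2993, 0.1149]
tool_rot: [0.003, 0.999, 0.054, 0.004]
ft_force: [0.3, -0.6, 0.1]
opening: 0.05
```

```bash
python3 plan.py 460.6 -135.6 105 57.3 460.6 -135.6 18 57.3
```

```text
now [ 497.  -299.3  114.9] psi 6.2 tilt 0.010 open 0.0500 F [ 0.3 -0.6  0.1] t 8.325
turn z -0.891 then shift cm [ 11.81 -11.91   0.99]
turn z 0.000 then shift cm [0.  0.  8.7]
```

Call:
play_rows:
  commands:
    - [0, 0, 0, 0, 0, -0.181, 5]
    - [0, 0, 0, 0, 0, -0.181, 5]
    - [0, 0, 0, 0, 0, -0.181, 5]
    - [0, 0, 0, 0, 0, -0.181, 6]
    - [0, 0, 0, 0, 0, -0.18, 6]
    - [4, -4, 0, 0, 0, 0, 6]
    - [4, -4, 0, 0, 0, 0, 6]
    - [3.95, -3.76, 0, 0, 0, 0, 6]
    - [0, 0, 0, 0, 0, 0, 6]
    - [0, 0, 0, 0, 0, 0, 6]

```text
t: 9.57
tcp_pos: [0.458, -0.134, 0.1091]
tool_rot: [0.0, 0.874, 0.485, -0.0]
ft_force: [-0.5, -0.7, -0.5]
opening: 0.0602
```

```bash
python3 plan.py 460.6 -135.6 18 58
```

```text
now [ 458.  -134.   109.1] psi 58.1 tilt 0.001 open 0.0602 F [-0.5 -0.7 -0.5] t 9.575
turn z 0.001 then shift cm [0.   0.31 9.11]
```

Call:
play_rows:
  commands:
    - [0, 0.3, 3, 0, 0, 0, 6]
    - [0, 0, 3, 0, 0, 0, 6]
    - [0, 0, 2, 0, 0, 0, 6]
    - [0, 0, 1.1, 0, 0, 0, 6]
    - [0, 0, 0, 0, 0, 0, 6]
    - [0, 0, 0, 0, 0, 0, 0.5]
    - [0, 0, 0, 0, 0, 0, 0.5]
    - [0, 0, 0, 0, 0, 0, 0.5]
    - [0, 0, 0, 0, 0, 0, 0.5]

```text
t: 10.7
tcp_pos: [0.4615, -0.1359, 0.0196]
tool_rot: [0.001, 0.874, 0.485, 0.001]
ft_force: [0.3, -1.3, 5.6]
opening: 0.0232
```

```bash
python3 plan.py
python3 - <<'E'
from fit import *
P,C=cloud(("scene",))
T=P[(np.hypot(P[:,0]-.495,P[:,1]+.297)<.04)&(P[:,2]>.04)&(P[:,2]<.055)][:,:2]
x,f,a,b=fitfoot(P,C,T.mean(0),.003);print(x,f,a,b)
c,s=np.cos(np.radians(6.25)),np.sin(np.radians(6.25));d=x[:2]-[507.5,-313.3];print("tray frame",d@[[c,-s],[s,c]],np.degrees(x[2])-6.25)
E
```

```text
now [ 461.5 -135.9   19.6] psi 58.0 tilt 0.003 open 0.0232 F [ 0.3 -1.3  5.6] t 10.7
[ 497.47870776 -300.36063631    3.27164779] 2.0440717431165236 963 216
tray frame [-8.55306098 13.95344326] 181.20161019075599
```

Call:
play_rows:
  commands:
    - [0, 0, -1, 0, 0, 0, 0.5]
    - [0, 0, -4, 0, 0, 0, 0.5]
    - [0, 0, -3, 0, 0, 0, 0.5]
    - [0, 0, 0, 0, 0, 0, 0.5]

```text
t: 11.25
tcp_pos: [0.4621, -0.136, 0.101]
tool_rot: [0.002, 0.874, 0.485, 0.002]
ft_force: [0.6, 1.0, -0.9]
opening: 0.0227
```

```bash
cat > rect.py <<'E'
# orthorectify tray area from scene camera at height z: 3px/mm in tray frame
import sys
from h import *
def rect(cam,z,c=(507.5,-313.3),yaw=6.25,hx=125,hy=60,k=3):
    s=vision.snapshot(cam);K=np.array(s["intrinsics"]);T=np.array(s["extrinsics"])
    X,Y=np.meshgrid(np.arange(-hx,hx,1/k),np.arange(hy,-hy,-1/k));a=np.radians(yaw)
    W=np.stack([(c[0]+X*np.cos(a)-Y*np.sin(a))/1e3,(c[1]+X*np.sin(a)+Y*np.cos(a))/1e3,np.full(X.shape,z)],-1)
    q=(W-T[:3,3])@T[:3,:3];u=q[...,0]/q[...,2]*K[0,0]+K[0,2];v=q[...,1]/q[...,2]*K[1,1]+K[1,2]
    im=cv2.remap(np.array(s["pixels"]),u.astype(np.float32),v.astype(np.float32),cv2.INTER_CUBIC)
    for m in range(-120,121,20): cv2.line(im,(int((m+hx)*k),0),(int((m+hx)*k),8 if m else 20),(0,0,255),1)
    for m in range(-40,41,20): cv2.line(im,(0,int((hy-m)*k)),(8 if m else 20,int((hy-m)*k)),(0,0,255),1)
    return im
E
python3 - <<'E'
from rect import *
cv2.imwrite("pics/r1.png",rect("scene",.006))
E
```

```text
(no output)
```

View pics/r1.png

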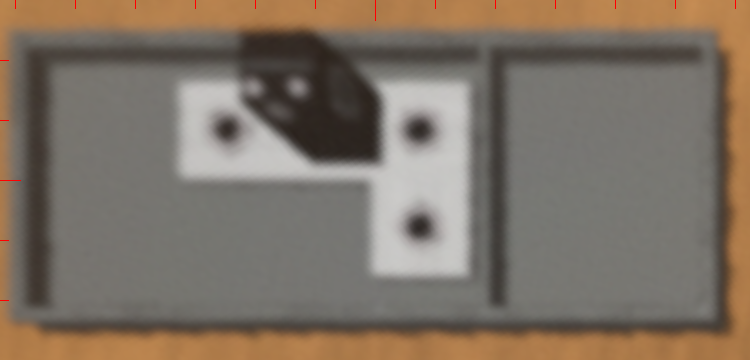

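B lies flat in the compartment with about 6 mm to the divider and 9 mm to the upper wall (rectified plate x 178-470, y 82-277 px). Foot A goes beside it.

```bash
python3 plan.py 447 -341.5 95 96.25
```

```text
now [ 460.8 -135.4   98.9] psi 58.0 tilt 0.002 open 0.0234 F [-0.   0.3 -1.8] t 11.3
turn z -0.667 then shift cm [-20.34  -3.61   0.39]
```

Call:
play_rows:
  commands:
    - [0, 0, 0, 0, 0, -0.167, 0.5]
    - [0, 0, 0, 0, 0, -0.167, 0.5]
    - [0, 0, 0, 0, 0, -0.167, 0.5]
    - [0, 0, 0, 0, 0, -0.166, 0.5]
    - [-5, -0.9, 0, 0, 0, 0, 0.5]
    - [-5, -0.9, 0, 0, 0, 0, 0.5]
    - [-5, -0.9, 0, 0, 0, 0, 0.5]
    - [-5.3, -0.9, 0, 0, 0, 0, 0.5]
    - [0, 0, 0, 0, 0, 0, 0.5]
    - [0, 0, 0, 0, 0, 0, 0.5]

```text
t: 12.55
tcp_pos: [0.4458, -0.3399, 0.0961]
tool_rot: [-0.002, 0.668, 0.744, 0.0]
ft_force: [0.2, 0.6, -1.6]
opening: 0.0229
```

```bash
python3 plan.py 447 -341.5 23 96.25
```

```text
now [ 445.8 -339.9   96.1] psi 96.2 tilt 0.005 open 0.0229 F [ 0.2  0.6 -1.6] t 12.55
turn z -0.001 then shift cm [-0.17  0.1   7.31]
```

Call:
play_rows:
  commands:
    - [-0.17, 0.1, 2.5, 0, 0, 0, 0.5]
    - [0, 0, 2, 0, 0, 0, 0.5]
    - [0, 0, 1, 0, 0, 0, 0.5]
    - [0, 0, 0, 0, 0, 0, 0.5]
    - [0, 0, 0, 0, 0, 0, 0.5]

```text
t: 13.18
tcp_pos: [0.4486, -0.3427, 0.0443]
tool_rot: [0.001, 0.667, 0.745, -0.0]
ft_force: [0.7, 0.0, -0.2]
opening: 0.0231
```

```bash
python3 plan.py 447 -341.5 23 96.25
python3 - <<'E'
from rect import *
cv2.imwrite("pics/r2.png",rect("scene",.02))
E
```

```text
now [ 448.6 -342.7   44.3] psi 96.3 tilt 0.002 open 0.0231 F [ 0.7  0.  -0.2] t 13.175
turn z 0.001 then shift cm [ 0.14 -0.14  2.13]
```

View pics/r2.png

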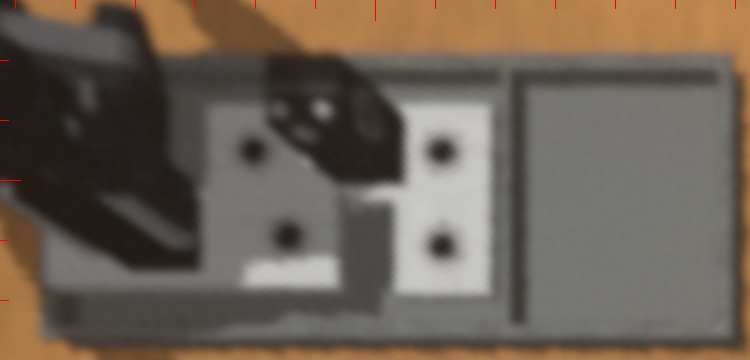

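Foot A hangs over its slot with its arm end about 5 mm clear of B's toe. It sits about 4 mm from the lower wall, so I nudge it 2 mm and lower it.

Call:
play_rows:
  commands:
    - [0.2, -0.1, 0.8, 0, 0, 0, 0.5]
    - [0, 0, 0.6, 0, 0, 0, 0.5]
    - [0, 0, 0.4, 0, 0, 0, 0.5]
    - [0, 0, 0.2, 0, 0, 0, 0.5]
    - [0, 0, 0.1, 0, 0, 0, 0.5]
    - [0, 0, 0, 0, 0, 0, 0.5]

```text
t: 13.98
tcp_pos: [0.4469, -0.341, 0.0227]
tool_rot: [0.0, 0.668, 0.745, -0.0]
ft_force: [-0.9, 0.5, 1.4]
opening: 0.023
```

Call:
play_rows:
  commands:
    - [0, 0, 0.1, 0, 0, 0, 0.5]
    - [0, 0, 0, 0, 0, 0, 5]
    - [0, 0, 0, 0, 0, 0, 5]
    - [0, 0, -1, 0, 0, 0, 5]
    - [0, 0, -4, 0, 0, 0, 5]
    - [0, 0, -5, 0, 0, 0, 6]
    - [0, 0, -4, 0, 0, 0, 6]
    - [0, 0, 0, 0, 0, 0, 6]

```text
t: 14.98
tcp_pos: [0.4488, -0.3427, 0.1672]
tool_rot: [0.005, 0.667, 0.745, -0.0]
ft_force: [-0.5, 0.7, 0.5]
opening: 0.06
```

```bash
python3 plan.py 470 129 155 90 470 129 45 90
python3 - <<'E'
from rect import *
cv2.imwrite("pics/r3.png",rect("scene",.006))
E
```

```text
now [ 448.8 -342.7  167.2] psi 96.3 tilt 0.011 open 0.0600 F [-0.5  0.7  0.5] t 14.975
turn z 0.109 then shift cm [47.17  2.12  1.22]
turn z 0.000 then shift cm [ 0.  0. 11.]
```

View pics/r3.png

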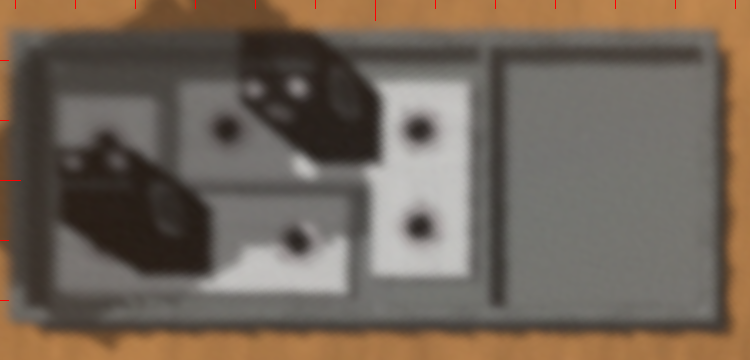

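Both feet lie flat and nested, with gaps of about 5-6 mm all round. The tall roller is next.

Call:
play_rows:
  commands:
    - [0, 0, 0, 0, 0, 0.109, 6]
    - [4.8, 0.2, 0, 0, 0, 0, 6]
    - [4.8, 0.2, 0, 0, 0, 0, 6]
    - [4.8, 0.2, 0, 0, 0, 0, 6]
    - [4.8, 0.2, 0, 0, 0, 0, 6]
    - [4.8, 0.2, 0, 0, 0, 0, 6]
    - [4.8, 0.2, 0, 0, 0, 0, 6]
    - [4.8, 0.2, 0, 0, 0, 0, 6]
    - [4.8, 0.2, 0, 0, 0, 0, 6]
    - [4.8, 0.3, 0, 0, 0, 0, 6]

```text
t: 16.27
tcp_pos: [0.4647, 0.0927, 0.1597]
tool_rot: [-0.001, 0.707, 0.707, -0.001]
ft_force: [0.2, 0.2, 0.5]
opening: 0.0597
```

Call:
play_rows:
  commands:
    - [4, 0.2, 0, 0, 0, 0, 6]
    - [0, 0, 0, 0, 0, 0, 6]
    - [0, 0, 0, 0, 0, 0, 6]

```text
t: 16.65
tcp_pos: [0.4671, 0.1307, 0.1601]
tool_rot: [-0.0, 0.707, 0.707, -0.001]
ft_force: [-0.9, 0.0, -1.0]
opening: 0.0603
```

```bash
python3 plan.py 470 129 42 90
```

```text
now [467.1 130.7 160.1] psi 90.0 tilt 0.003 open 0.0603 F [-0.9  0.  -1. ] t 16.65
turn z 0.000 then shift cm [-0.17  0.29 11.81]
```

Call:
play_rows:
  commands:
    - [-0.17, 0.3, 3, 0, 0, 0, 6]
    - [0, 0, 4, 0, 0, 0, 6]
    - [0, 0, 3, 0, 0, 0, 6]
    - [0, 0, 1.8, 0, 0, 0, 6]
    - [0, 0, 0, 0, 0, 0, 6]
    - [0, 0, 0, 0, 0, 0, 1.5]
    - [0, 0, 0, 0, 0, 0, 1.5]
    - [0, 0, 0, 0, 0, 0, 1.5]
    - [0, 0, 0, 0, 0, 0, 1.5]

```text
t: 17.77
tcp_pos: [0.4717, 0.1293, 0.0446]
tool_rot: [0.001, 0.707, 0.707, 0.001]
ft_force: [-1.1, -2.2, 5.6]
opening: 0.0347
```

Call:
play_rows:
  commands:
    - [0, 0, -1, 0, 0, 0, 1.5]
    - [0, 0, -3, 0, 0, 0, 1.5]
    - [0, 0, -4, 0, 0, 0, 1.5]
    - [0, 0, -4, 0, 0, 0, 1.5]
    - [0, 0, 0, 0, 0, 0, 1.5]
    - [0, 0, 0, 0, 0, 0, 1.5]

```text
t: 18.52
tcp_pos: [0.4699, 0.1296, 0.162]
tool_rot: [-0.001, 0.707, 0.707, -0.001]
ft_force: [-1.0, 0.2, -1.7]
opening: 0.0348
```

```bash
python3 plan.py 584.2 -304 162 90
python3 - <<'E'
from h import *
s=vision.snapshot("scene");p=np.array(s["pixels"])
cv2.imwrite("pics/t1.png",cv2.resize(p[40:240,180:400],None,fx=2.5,fy=2.5,interpolation=cv2.INTER_CUBIC))
E
```

```text
now [469.9 129.6 162. ] psi 90.0 tilt 0.002 open 0.0348 F [-1.   0.2 -1.7] t 18.525
turn z 0.000 then shift cm [-43.36  11.43   0.  ]
```

View pics/t1.png

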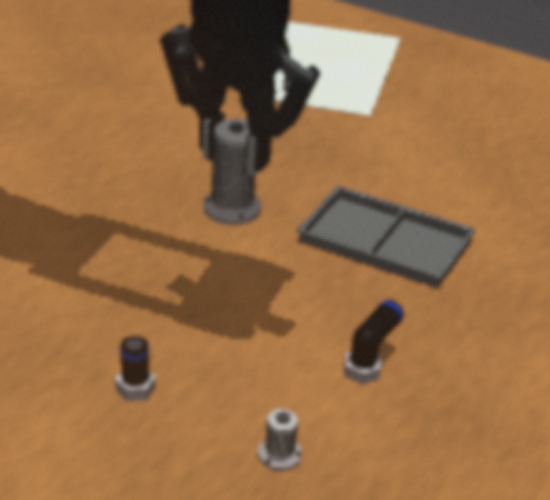

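The tall roller is held upright. On to the small compartment.

Call:
play_rows:
  commands:
    - [-4.5, 1.2, 0, 0, 0, 0, 1.5]
    - [-4.8, 1.3, 0, 0, 0, 0, 1.5]
    - [-4.8, 1.3, 0, 0, 0, 0, 1.5]
    - [-4.8, 1.3, 0, 0, 0, 0, 1.5]
    - [-4.8, 1.2, 0, 0, 0, 0, 1.5]
    - [-4.8, 1.2, 0, 0, 0, 0, 1.5]
    - [-4.8, 1.2, 0, 0, 0, 0, 1.5]
    - [-4.8, 1.2, 0, 0, 0, 0, 1.5]
    - [-4.8, 1.2, 0, 0, 0, 0, 1.5]
    - [-0.6, 0.2, 1, 0, 0, 0, 1.5]

```text
t: 19.82
tcp_pos: [0.5832, -0.3086, 0.1505]
tool_rot: [-0.001, 0.708, 0.706, -0.001]
ft_force: [-0.6, 0.8, -1.9]
opening: 0.0347
```

Call:
play_rows:
  commands:
    - [0, 0, 3, 0, 0, 0, 1.5]
    - [0, 0, 3, 0, 0, 0, 1.5]
    - [0, 0, 2, 0, 0, 0, 1.5]
    - [0, 0, 0, 0, 0, 0, 1.5]
    - [0, 0, 0, 0, 0, 0, 1.5]

```text
t: 20.45
tcp_pos: [0.5844, -0.3055, 0.0744]
tool_rot: [0.001, 0.707, 0.707, 0.0]
ft_force: [0.3, -0.5, -2.1]
opening: 0.0346
```

```bash
python3 plan.py 583 -305 47.6 90
```

```text
now [ 584.4 -305.5   74.4] psi 90.0 tilt 0.002 open 0.0346 F [ 0.3 -0.5 -2.1] t 20.45
turn z 0.000 then shift cm [ 0.05 -0.14  2.68]
```

Call:
play_rows:
  commands:
    - [0, -0.1, 1, 0, 0, 0, 1.5]
    - [0, 0, 0.8, 0, 0, 0, 1.5]
    - [0, 0, 0.4, 0, 0, 0, 1.5]
    - [0, 0, 0.2, 0, 0, 0, 1.5]
    - [0, 0, 0.1, 0, 0, 0, 1.5]
    - [0, 0, 0, 0, 0, 0, 1.5]

```text
t: 21.2
tcp_pos: [0.5829, -0.3056, 0.0485]
tool_rot: [0.0, 0.707, 0.707, -0.0]
ft_force: [-0.2, 0.1, -1.9]
opening: 0.0346
```

Call:
play_rows:
  commands:
    - [0, 0, 0.15, 0, 0, 0, 1.5]
    - [0, 0, 0.15, 0, 0, 0, 1.5]
    - [0, 0, 0, 0, 0, 0, 1.5]

```text
t: 21.58
tcp_pos: [0.5831, -0.3058, 0.0477]
tool_rot: [0.001, 0.707, 0.707, 0.0]
ft_force: [-3.1, 1.7, 5.9]
opening: 0.0346
```

Call:
play_rows:
  commands:
    - [0, 0, 0, 0, 0, 0, 6]
    - [0, 0, 0, 0, 0, 0, 6]
    - [0, 0, 0, 0, 0, 0, 6]
    - [0, 0, -2, 0, 0, 0, 6]
    - [0, 0, -4, 0, 0, 0, 6]
    - [0, 0, -4, 0, 0, 0, 6]
    - [0, 0, 0, 0, 0, 0, 6]
    - [0, 0, 0, 0, 0, 0, 6]

```text
t: 22.58
tcp_pos: [0.5828, -0.3055, 0.146]
tool_rot: [0.0, 0.707, 0.707, 0.0]
ft_force: [-0.2, -0.3, -0.9]
opening: 0.0598
```

```bash
python3 plan.py 600 2 147 90 600 2 9 90
```

```text
now [ 582.8 -305.5  146. ] psi 90.0 tilt 0.001 open 0.0598 F [-0.2 -0.3 -0.9] t 22.575
turn z 0.000 then shift cm [30.75  1.72 -0.1 ]
turn z 0.000 then shift cm [ 0.   0.  13.8]
```

Call:
play_rows:
  commands:
    - [4.5, 0.25, 0, 0, 0, 0, 5]
    - [5, 0.25, 0, 0, 0, 0, 5]
    - [5, 0.25, 0, 0, 0, 0, 5]
    - [5, 0.3, 1, 0, 0, 0, 5]
    - [5, 0.3, 1, 0, 0, 0, 5]
    - [4.5, 0.3, 1, 0, 0, 0, 5]
    - [1.75, 0.1, 1, 0, 0, 0, 5]
    - [0, 0, 2, 0, 0, 0, 5]
    - [0, 0, 0, 0, 0, 0, 5]
    - [0, 0, 0, 0, 0, 0, 5]

```text
t: 23.82
tcp_pos: [0.6002, 0.0012, 0.0852]
tool_rot: [-0.0, 0.707, 0.707, -0.0]
ft_force: [-0.1, 0.7, -0.1]
opening: 0.0502
```

```bash
python3 plan.py 600 2 12 90;  python3 - <<'E'
from h import *
s=vision.snapshot("scene");p=np.array(s["pixels"])
cv2.imwrite("pics/s1.png",cv2.resize(p[100:260,200:380],None,fx=3,fy=3,interpolation=cv2.INTER_CUBIC))
E
```

```text
now [600.2   1.2  85.2] psi 89.9 tilt 0.001 open 0.0502 F [-0.1  0.7 -0.1] t 23.825
turn z -0.001 then shift cm [ 0.08 -0.02  7.32]
```

View pics/s1.png

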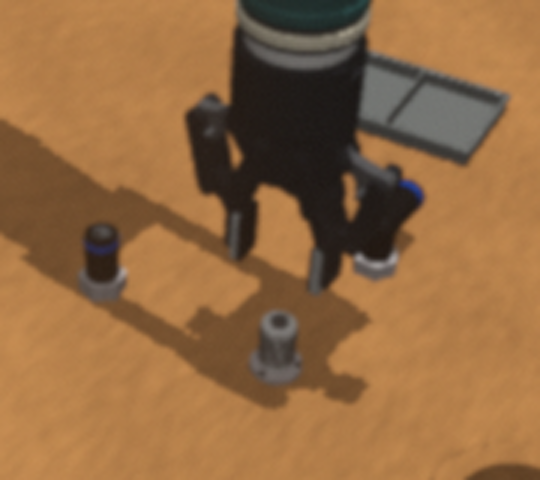

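The jaws are centred over the short roller (pixel (278,350)). I descend and grip.

Call:
play_rows:
  commands:
    - [0.1, 0, 2.5, 0, 0, 0, 5]
    - [0, 0, 2.5, 0, 0, 0, 5]
    - [0, 0, 1.5, 0, 0, 0, 5]
    - [0, 0, 0.8, 0, 0, 0, 5]
    - [0, 0, 0, 0, 0, 0, 5]
    - [0, 0, 0, 0, 0, 0, 0.5]
    - [0, 0, 0, 0, 0, 0, 0.5]
    - [0, 0, 0, 0, 0, 0, 0.5]
    - [0, 0, 0, 0, 0, 0, 0.5]

```text
t: 25.0
tcp_pos: [0.6013, 0.003, 0.0137]
tool_rot: [0.001, 0.707, 0.707, 0.001]
ft_force: [-0.1, -0.1, 5.4]
opening: 0.0223
```

Call:
play_rows:
  commands:
    - [0, 0, -1, 0, 0, 0, 0.5]
    - [0, 0, -3, 0, 0, 0, 0.5]
    - [0, 0, -4, 0, 0, 0, 0.5]
    - [0, 0, -4, 0, 0, 0, 0.5]
    - [0, 0, 0, 0, 0, 0, 0.5]
    - [0, 0, 0, 0, 0, 0, 0.5]

```text
t: 25.75
tcp_pos: [0.5995, 0.0031, 0.1312]
tool_rot: [-0.001, 0.707, 0.707, -0.001]
ft_force: [-1.3, 0.4, -1.6]
opening: 0.0224
```

```bash
python3 plan.py 495 323 130 90
python3 - <<'E'
from h import *
for n in("top","scene"):
    s=vision.snapshot(n);W=world(s);h=np.array(s["pixels"])
    m=(abs(W[...,0]-.53)<.11)&(abs(W[...,1]-.323)<.075)&(W[...,2]>.011)&(W[...,2]<.02)
    Q=W[m][:,:2]*1000
    print(n,m.sum(),np.round(np.percentile(Q,[1,3,97,99],axis=0),1).tolist(),cv2.minAreaRect(Q.astype(np.float32)))
E
```

```text
now [599.5   3.1 131.2] psi 90.0 tilt 0.002 open 0.0224 F [-1.3  0.4 -1.6] t 25.75
turn z -0.000 then shift cm [ 31.99 -10.45   0.12]
top 485 [[455.0, 272.3], [455.2, 273.9], [608.2, 373.6], [608.7, 374.2]] ((532.093994140625, 323.5347595214844), (153.2874298095703, 97.09379577636719), 3.369553804397583)
scene 184 [[480.4, 271.0], [485.6, 273.1], [608.9, 371.1], [609.9, 371.8]] ((543.9437255859375, 320.3279113769531), (130.14649963378906, 102.38001251220703), 4.499052047729492)
```

Call:
play_rows:
  commands:
    - [4, -1.3, 0, 0, 0, 0, 0.5]
    - [4.5, -1.5, 0, 0, 0, 0, 0.5]
    - [4.5, -1.5, 0, 0, 0, 0, 0.5]
    - [4.5, -1.5, 0, 0, 0, 0, 0.5]
    - [4.5, -1.5, 0, 0, 0, 0, 0.5]
    - [4.5, -1.5, 0, 0, 0, 0, 0.5]
    - [4, -1.2, 1, 0, 0, 0, 0.5]
    - [1.5, -0.4, 3, 0, 0, 0, 0.5]
    - [0, 0, 4, 0, 0, 0, 0.5]
    - [0, 0, 0, 0, 0, 0, 0.5]

```text
t: 27.1
tcp_pos: [0.4921, 0.3212, 0.0462]
tool_rot: [-0.002, 0.707, 0.707, -0.006]
ft_force: [-0.4, -0.4, -1.3]
opening: 0.0226
```

```bash
python3 plan.py 495.5 322 16.7 90
```

```text
now [492.1 321.2  46.2] psi 90.0 tilt 0.013 open 0.0226 F [-0.4 -0.4 -1.3] t 27.1
turn z 0.001 then shift cm [0.08 0.34 2.95]
```

Call:
play_rows:
  commands:
    - [0, 0.2, 0, 0, 0, 0, 0.5]
    - [0, 0, 1.5, 0, 0, 0, 0.5]
    - [0, 0, 1, 0, 0, 0, 0.5]
    - [0, 0, 0.3, 0, 0, 0, 0.5]
    - [0, 0, 0.1, 0, 0, 0, 0.5]
    - [0, 0, 0, 0, 0, 0, 0.5]

```text
t: 27.85
tcp_pos: [0.4985, 0.3231, 0.0236]
tool_rot: [0.0, 0.707, 0.707, 0.0]
ft_force: [-0.8, -1.0, -0.8]
opening: 0.0225
```

Call:
play_rows:
  commands:
    - [0, -0.2, 0.4, 0, 0, 0, 0.5]
    - [0, 0, 0.2, 0, 0, 0, 0.5]
    - [0, 0, 0.15, 0, 0, 0, 0.5]
    - [0, 0, 0, 0, 0, 0, 0.5]

```text
t: 28.35
tcp_pos: [0.4961, 0.323, 0.0167]
tool_rot: [-0.0, 0.707, 0.707, -0.0]
ft_force: [-3.7, -2.0, 5.0]
opening: 0.0228
```

Call:
play_rows:
  commands:
    - [0, 0, 0, 0, 0, 0, 4.5]
    - [0, 0, 0, 0, 0, 0, 4.5]
    - [0, 0, -2, 0, 0, 0, 4.5]
    - [0, 0, -4, 0, 0, 0, 5]
    - [0, 0, -4, 0, 0, 0, 5]
    - [0, 0, -2, 0, 0, 0, 5]
    - [0, 0, 0, 0, 0, 0, 5]
    - [0, 0, 0, 0, 0, 0, 5]

```text
t: 29.35
tcp_pos: [0.4956, 0.3226, 0.1341]
tool_rot: [-0.0, 0.707, 0.707, -0.001]
ft_force: [-0.2, -0.8, -1.0]
opening: 0.0501
```

```bash
python3 plan.py 606.6 134 100 90
python3 - <<'E'
from h import *
s=vision.snapshot("scene");W=world(s)
m=(np.hypot(W[...,0]-.606,W[...,1]-.148)<.06)&(W[...,2]>.03)
Q=W[m][:,:2].astype(np.float32)*1000;print(cv2.minAreaRect(Q),Q.min(0),Q.max(0))
p=np.array(s["pixels"])
cv2.imwrite("pics/s2.png",cv2.resize(p[80:280,200:400],None,fx=3,fy=3,interpolation=cv2.INTER_CUBIC))
E
```

```text
now [495.6 322.6 134.1] psi 90.0 tilt 0.002 open 0.0501 F [-0.2 -0.8 -1. ] t 29.35
turn z 0.000 then shift cm [-18.86  11.1    3.41]
((607.3695678710938, 147.77560424804688), (60.13555145263672, 23.388751983642578), 88.1607437133789) [595.3493  117.61646] [619.8116  177.89313]
```

View pics/s2.png

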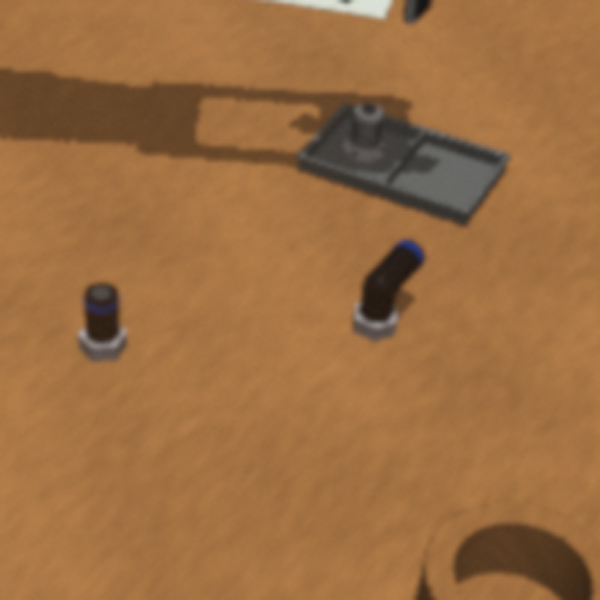

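The short roller stands in the left compartment (365,125). The elbow is untouched at (378,290), with its axis at about (607,131) mm and its leg along +y.

Call:
play_rows:
  commands:
    - [-4.5, 2.7, 0, 0, 0, 0, 5]
    - [-4.8, 2.8, 0, 0, 0, 0, 5]
    - [-4.8, 2.8, 0, 0, 0, 0, 5]
    - [-4, 2.4, 1, 0, 0, 0, 5]
    - [-0.8, 0.4, 3, 0, 0, 0, 5]
    - [0, 0, 1, 0, 0, 0, 5]
    - [0, 0, 0, 0, 0, 0, 5]
    - [0, 0, 0, 0, 0, 0, 5]

```text
t: 30.4
tcp_pos: [0.6074, 0.135, 0.0867]
tool_rot: [0.0, 0.707, 0.708, 0.001]
ft_force: [-0.6, 0.5, 1.0]
opening: 0.0504
```

```bash
python3 plan.py 607 133 20 90
```

```text
now [607.4 135.   86.7] psi 90.1 tilt 0.001 open 0.0504 F [-0.6  0.5  1. ] t 30.4
turn z 0.001 then shift cm [-0.2  -0.04  6.67]
```

Call:
play_rows:
  commands:
    - [-0.2, 0, 2.5, 0, 0, 0, 5]
    - [0, 0, 2.5, 0, 0, 0, 5]
    - [0, 0, 1.2, 0, 0, 0, 5]
    - [0, 0, 0.6, 0, 0, 0, 5]
    - [0, 0, 0, 0, 0, 0, 5]
    - [0, 0, 0, 0, 0, 0, 0.5]
    - [0, 0, 0, 0, 0, 0, 0.5]
    - [0, 0, 0, 0, 0, 0, 0.5]
    - [0, 0, 0, 0, 0, 0, 0.5]

```text
t: 31.52
tcp_pos: [0.6082, 0.132, 0.0192]
tool_rot: [0.001, 0.707, 0.707, 0.001]
ft_force: [-0.3, -0.1, 5.6]
opening: 0.0223
```

Call:
play_rows:
  commands:
    - [0, 0, -1, 0, 0, 0, 0.5]
    - [0, 0, -3, 0, 0, 0, 0.5]
    - [0, 0, -4, 0, 0, 0, 0.5]
    - [0, 0, -3, 0, 0, 0, 0.5]
    - [0, 0, 0, 0, 0, 0, 0.5]
    - [0, 0, 0, 0, 0, 0, 0.5]

```text
t: 32.28
tcp_pos: [0.6062, 0.1319, 0.1258]
tool_rot: [-0.001, 0.707, 0.707, -0.001]
ft_force: [-0.6, 0.9, -1.5]
opening: 0.022
```

```bash
python3 plan.py 569 318 100 90
python3 - <<'E'
from h import *
s=vision.snapshot("scene")
p=np.array(s["pixels"])
cv2.imwrite("pics/s3.png",cv2.resize(p[50:230,230:410],None,fx=3,fy=3,interpolation=cv2.INTER_CUBIC))
E
```

```text
now [606.2 131.9 125.8] psi 90.0 tilt 0.003 open 0.0220 F [-0.6  0.9 -1.5] t 32.275
turn z 0.000 then shift cm [18.61 -3.72  2.58]
```

View pics/s3.png

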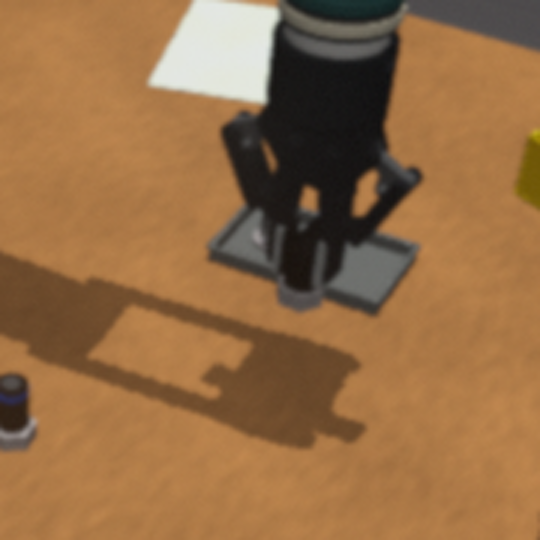

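The elbow is held upright. Now to the free compartment.

Call:
play_rows:
  commands:
    - [4.2, -0.8, 0, 0, 0, 0, 0.5]
    - [4.8, -1, 0, 0, 0, 0, 0.5]
    - [4.8, -1, 0, 0, 0, 0, 0.5]
    - [4.2, -0.8, 0, 0, 0, 0, 0.5]
    - [1, 0, 1.5, 0, 0, 0, 0.5]
    - [0, 0, 3, 0, 0, 0, 0.5]
    - [0, 0, 2.5, 0, 0, 0, 0.5]
    - [0, 0, 0, 0, 0, 0, 0.5]
    - [0, 0, 0, 0, 0, 0, 0.5]

```text
t: 33.45
tcp_pos: [0.5715, 0.3213, 0.0574]
tool_rot: [0.0, 0.707, 0.707, -0.0]
ft_force: [0.5, -0.8, -0.2]
opening: 0.0224
```

```bash
python3 plan.py 570 322 22.2 90
```

```text
now [571.5 321.3  57.4] psi 90.0 tilt 0.001 open 0.0224 F [ 0.5 -0.8 -0.2] t 33.45
turn z -0.001 then shift cm [ 0.07 -0.15  3.52]
```

Call:
play_rows:
  commands:
    - [0, -0.1, 1.5, 0, 0, 0, 0.5]
    - [0, 0, 1, 0, 0, 0, 0.5]
    - [0, 0, 0.5, 0, 0, 0, 0.5]
    - [0, 0, 0.3, 0, 0, 0, 0.5]
    - [0, 0, 0.1, 0, 0, 0, 0.5]
    - [0, 0, 0, 0, 0, 0, 0.5]

```text
t: 34.2
tcp_pos: [0.5704, 0.3221, 0.0241]
tool_rot: [0.0, 0.707, 0.707, 0.0]
ft_force: [-1.0, 0.2, -1.2]
opening: 0.0224
```

Call:
play_rows:
  commands:
    - [0, 0, 0.2, 0, 0, 0, 0.5]
    - [0, 0, 0.15, 0, 0, 0, 0.5]
    - [0, 0, 0, 0, 0, 0, 0.5]

```text
t: 34.58
tcp_pos: [0.5707, 0.3222, 0.0222]
tool_rot: [0.0, 0.707, 0.707, 0.001]
ft_force: [-2.0, -1.0, 5.1]
opening: 0.0226
```

Floor contact at the expected height. I release, rise and back away.

Call:
play_rows:
  commands:
    - [0, 0, 0, 0, 0, 0, 4.5]
    - [0, 0, 0, 0, 0, 0, 4.5]
    - [0, 0, 0, 0, 0, 0, 4.5]
    - [0, 0, -2, 0, 0, 0, 4.5]
    - [0, 0, -4, 0, 0, 0, 4.5]
    - [0, 0, -4, 0, 0, 0, 4.5]
    - [0, 0, -5, 0, 0, 0, 4.5]
    - [-3, -4, 0, 0, 0, 0, 4.5]
    - [-3, -4, 0, 0, 0, 0, 4.5]
    - [-3, -4, 0, 0, 0, 0, 4.5]

```text
t: 35.83
tcp_pos: [0.4495, 0.2313, 0.1722]
tool_rot: [0.001, 0.707, 0.707, 0.001]
ft_force: [-0.6, 0.5, 0.4]
opening: 0.0447
```

Call:
play_rows:
  commands:
    - [-4, -3.5, 0, 0, 0, 0, 4.5]
    - [-4, -3, 0, 0, 0, 0, 4.5]
    - [0, 0, 0, 0, 0, 0, 4.5]
    - [0, 0, 0, 0, 0, 0, 4.5]

```text
t: 36.33
tcp_pos: [0.3861, 0.1523, 0.1718]
tool_rot: [0.001, 0.707, 0.707, 0.002]
ft_force: [0.4, 0.4, -0.5]
opening: 0.045
```

Run:
```python
from h import *
for n in("scene","top"):
    s=vision.snapshot(n);p=np.array(s["pixels"]);W=world(s)
    for q in["foot_a_mid","tall_roller_mid","short_roller_mid","elbow_mid","straight_mid"]:
        for r in spotter.cut_out(q,s)[:2]:
            m=r["region"];print(n,q,"%.2f"%r["score"],r["bbox"],np.round(np.nanmedian(W[m],0),3),"zmax %.3f"%np.nanpercentile(W[m][:,2],98))
    cv2.imwrite(f"pics/{n}9.png",cv2.resize(p,None,fx=1.5,fy=1.5,interpolation=cv2.INTER_CUBIC))
```

```text
scene foot_a_mid 0.92 [87.5, 276.0, 51.8, 48.0] [ 0.457 -0.343  0.009] zmax 0.049
scene tall_roller_mid 0.74 [167.4, 289.3, 30.0, 47.8] [ 0.59  -0.315  0.05 ] zmax 0.082
scene tall_roller_mid 0.38 [343.6, 114.7, 17.9, 30.9] [0.573 0.316 0.039] zmax 0.052
scene short_roller_mid 0.76 [310.8, 115.6, 18.2, 15.9] [0.498 0.313 0.021] zmax 0.045
scene elbow_mid 0.65 [341.6, 110.9, 19.1, 34.4] [0.574 0.316 0.038] zmax 0.052
scene straight_mid 0.75 [224.5, 177.1, 16.0, 25.4] [ 0.462 -0.008  0.024] zmax 0.050
top foot_a_mid 0.70 [379.3, 212.7, 32.8, 40.2] [ 0.44  -0.33   0.009] zmax 0.050
top foot_a_mid 0.66 [375.3, 167.8, 22.8, 22.0] [ 0.577 -0.294  0.059] zmax 0.083
top tall_roller_mid 0.77 [374.4, 169.9, 25.8, 17.7] [ 0.576 -0.294  0.062] zmax 0.083
top short_roller_mid 0.52 [119.1, 208.9, 17.4, 13.2] [0.493 0.318 0.034] zmax 0.047
top elbow_mid 0.87 [98.9, 174.3, 40.1, 14.8] [0.567 0.332 0.047] zmax 0.054
top elbow_mid 0.62 [374.0, 196.3, 27.0, 43.4] [ 0.499 -0.298  0.009] zmax 0.050
top straight_mid 0.63 [363.4, 163.4, 56.6, 96.4] [ 0.534 -0.305  0.004] zmax 0.016
top straight_mid 0.43 [251.4, 224.4, 14.7, 12.2] [0.457 0.003 0.048] zmax 0.051
```

View pics/scene9.png

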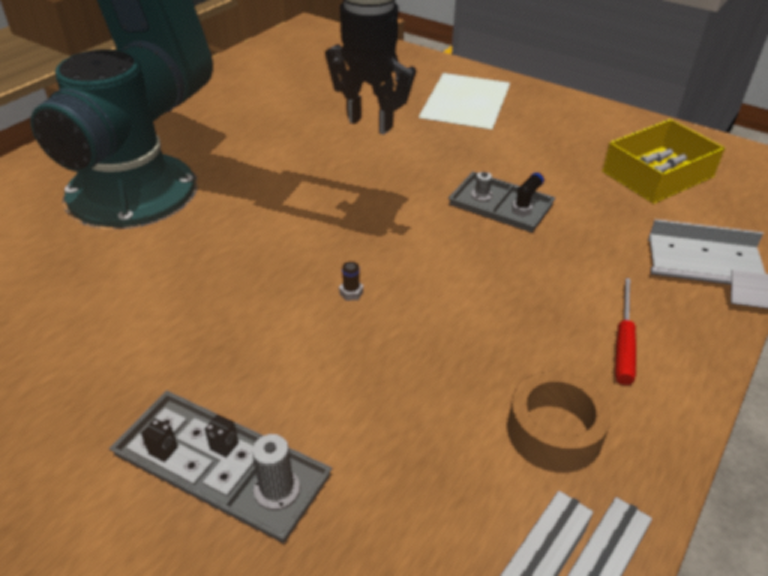

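View pics/top9.png

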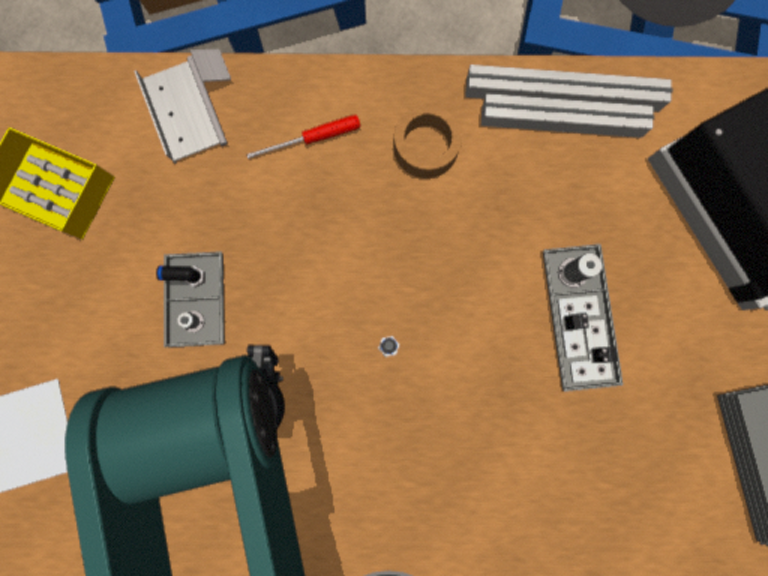

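Both kits are complete. The feet are nested at about (190,445), the tall roller is at (272,470), the short roller and elbow are at (483,187) and (527,190), and the straight fitting is still at (350,280). The heights match parts standing on the tray floors, and the arm is clear.

```bash
python3 -c "
from workcell import order
print(order.sign_off())"
```

```text
the job is handed in; nothing more can be done
None
```

Both kits are made up and the job is handed in, at about 36 s on the robot's clock against the 102 s limit. The sign-off gives no verdict, so whether it passed is not confirmed.

- **Long tray:** both L-shaped feet lie flat and nested in the large compartment, with roughly 5–9 mm clearance to each other and the walls. The tall roller stands in the small compartment.
- **Short tray:** the short roller and the elbow stand one in each compartment.
- **Straight fitting:** I never touched it, and its measured position matches the start to within about 1–2 mm.

**Last checks:**
- Both cameras show every part in its place and upright, with the gripper well clear.
- The measured top heights match parts standing on the 3 mm floor: feet about 49–50 mm, tall roller 82–83, short roller 45–47, elbow 52–54.
- The highest wrist force I read was about 8 N (limit 120 N).

**Disagreements:**
- The networks gave a few wrong extra detections, mostly low-scoring. In the last top view, though, the best-scoring "straight fitting" (0.63) was really the long tray, and the real fitting scored only 0.43. I ruled these out from the pictures.
- The cameras' positions differed from the arm's by about 2–3 mm, within the clearances.

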